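# Moisture reading on a charred board

## Task

First turn the yellow moisture meter's selector to the green dot and let go of it, then lift the yellow probe out of its wooden stand and hold it on the dark sloping board with its brass tip inside the white ring (not the orange one). Hold the probe square to the board's surface and press lightly, so that its sprung tip is pushed about half way in; never press hard. The job finishes with the robot still holding the probe there like that, and with the brush, the wax tin and the wood offcut left where they are.

Things in the scene. Friction and masses are not known exactly. Their poses are not given: they have to be found in the camera images.
- meter: Fixed yellow moisture meter, 130 (x) by 120 (y) by 45 mm high: screen towards +x, black selector on top. Origin: centre of the underside, z up. Four 9 mm dots on top, 38 mm from the selector's axis. Seen from above, their directions from that axis are -x turned anticlockwise by 0.9 (blue), 0.3 (white), -0.3 (green), -0.9 rad (red).
- selector (a joint): Selector angle, 0 to 1.8 rad, growing clockwise seen from above. Click positions (detents): 0 blue dot, 0.6 white, 1.2 green (wanted), 1.8 red. Takes under 0.1 N m to turn; let go near a click it settles there within about 0.05 rad. Starts between the blue and the white dot, mostly at one of them.
- selector_grip (a point): On the selector's axis, at gripping height: 82 mm above the table, 7 mm below the bar's top. Turns with it: x along the grip bar (42 long, 14 thick, 32 mm high), z up. White line on the bar's top at the -x end: pointer. Under the bar: disc 44 mm across, 8 mm high, on a base 68 mm across, 6 mm high. The axis is 15 mm from the meter's centre towards its -x.
- stand: Fixed wooden block 66 x 66 mm, 90 mm high, with an upright through-hole 22 mm across in its middle, in which the probe hangs by its collar. Origin: centre of the underside.
- probe: Loose yellow probe, 0.1 to 0.25 kg, round about its z, which points from tip to handle end. Origin: on the axis at the underside of the black collar (34 mm across, 6 thick), which rests on the stand's top, 90 mm up. Handle 26 mm across, z 6 to 85 mm. Steel shaft 16 mm across down to z -55, then brass tip, 8 mm across, round end, to z -75 mm when out. Must rise 75 mm to leave the stand.
- plunger (a joint): How far the probe's sprung brass tip is pushed in, m: 0 (out) to 0.010 (fully in, then rigid). Spring: 0.8 N at the start, 400 N/m more: 2.8 N at half way (0.005).
- probe_tip (a point): The outermost point of the brass tip, on the probe's axis; it moves with the tip (75 mm below the probe's origin when out). Same axes as the probe.
- board: Fixed dark charred board, 220 (x) by 280 (y) by 14 mm, sloping 20 degrees (0.35 rad) on a pale wooden rest, its -x edge low. Origin: centre of its underside; z square to the surface (upward), y level; upper surface at z = 14 mm. A wooden lip along the low edge stands 4 mm above the surface.
- rest: Fixed pale wooden rest under the board, 220 x 270 mm foot. Origin: under the middle, z up, x up the slope.
- white_ring: White ring painted on the board, 24 mm outside and 18 mm inside diameter, dark within. Origin: its centre on the board's upper surface, 15 mm below the board's middle line (down the slope), anywhere from 30 to 95 mm to either side. Its own z is vertical; the board's z is the square direction.
- orange_ring: Orange ring of the same size on the same line of the board's other half; not to be used.
- brush: Loose brush, 200 mm long, lying along its x; bystander. Origin: centre of underside.
- wax_tin: Loose round tin, 70 mm across, 50 mm high; bystander. Origin: centre of underside.
- offcut: Loose pale wood offcut, 90 x 50 x 22 mm; bystander. Origin: centre of underside.
Things that resemble listed ones, but are neither listed nor needed, are in the scene too. There is more than one size of the meter; the job needs the smallest. Several things have the shape of the stand; the one meant has the colours described above.

How it is judged:
On the way, in this order (a step that is already met when the one before it is completed fails the run):
1. the selector stands at the green dot and is let go (value of joint selector between 1.05 and 1.35 rad and contact force between the fingers and selector below 0.05 N), for 0.2 s.
2. the probe is gripped and lifted out of the stand (contact force between the fingers and probe above 1 N and z of probe in the frame of stand above 0.155 m and contact force between probe and stand below 0.05 N), for 0.1 s.
At the end, for the whole second after the job is handed in: Selector within 0.15 rad of the green dot; probe held by the fingers alone, still, tip within 9 mm of the white ring's centre, axis within 10 degrees of square to the board, pressing with 1.4 to 4.6 N, sprung tip 1.5 to 8.8 mm in; brush, tin and offcut within 20 mm of their starts (value of joint selector between 1.05 and 1.35 rad and distance between probe_tip and white_ring below 0.009 m and angle between the z axis of probe and the z axis of board, either way round below 0.175 rad and contact force between probe and board between 1.4 and 4.6 N and value of joint plunger between 0.0015 and 0.0088 m and contact force between the fingers and probe above 1 N and contact force between probe and stand below 0.05 N and linear speed of probe below 0.02 m/s and distance of each of brush, wax_tin, offcut from where it was at the start of the episode below 0.02 m); the arm keeps its last pose, push and grip.
It fails at once if the probe is pressed hard on the board (over 15 N) (contact force between probe and board above 15 N).
It fails at once if the brush is pushed away (over 20 mm) (distance of brush from where it was at the start of the episode above 0.02 m).
It fails at once if the wax tin is pushed away (over 20 mm) (distance of wax_tin from where it was at the start of the episode above 0.02 m).
It fails at once if the offcut is pushed away (over 20 mm) (distance of offcut from where it was at the start of the episode above 0.02 m).
It also fails if it takes over 58 s, if anything falls off the work surface, if the arm or the gripper's body presses on something with over 40 N, if the wrist force passes 120 N, or if a joint passes its speed limit or range.

## Robot

A 6-joint arm with a two-finger parallel gripper is mounted at the origin on the work surface. World frame = base frame: x ahead of the robot, y to its left, z up, the work surface at z = 0. Lengths are in m, angles in rad, forces in N, time in s.
With the tool pointing down it reaches from about 0.25 to 0.8 m from the base axis. Payload 8.5 kg.
Tool frame: the origin (TCP) lies on the mounting face of the last link; the fingertips stand 173 mm ahead of it and the grasp point (between the pads) lies 155 mm ahead of it (ctrl.grip_depth is the distance from the TCP to the grasp point, in m); z points along the fingers, y is the line along which they close (so a half turn about z gives the same grasp; the last joint's range is limited). The gripper opens to 85 mm and grips with 20 to 120 N. Pads are 22 mm wide; open, the fingers measure 114 mm over their backs; the gripper's body (76 mm by 85 mm) begins 54 mm behind the grasp point. The pads swing forward as they close: fully open they stand 13 mm farther back than shut.
Start: joints at [1.206, 0.238, -0.013, 1.319, 0, 1.571], TCP at [0.187, 0.49, 0.405] pointing down, gripper open.
Joint ranges: [-2.66, 2.66], [-1.03, 1.9], [-1.14, 1.46], [-1.82, 2.27], [-1.45, 1.34], [-3.14, 3.14]. Speed limits (rad/s): [2.22, 2.22, 2.79, 3.14, 3.14, 3.14].

## Interface

Orientations are given as a rotation vector (axis times angle).
In Python, from bench import ctrl, eyes gives the robot as it stands.
- The arm moves only by the tool carry_out, never from a script. Its arguments are lists of equal length, an entry for each row: "linear": the shift along the tool's x, y, z in units of 30 mm (1.0 is 30 mm), a list of three; "dr": the turn, a rotation vector about the tool's x, y, z in units of 6 degrees (1.0 is 6 degrees), a list of three; "fingers": the gripper's target within -1 to 1 (shut at 1, half-way at 0, fully open at -1). A call has 1 to 5 rows; each row is the pose to reach, as a shift and turn from the pose commanded when the call began, along the tool's axes at that moment; what a row does not reach only later rows make up. A row lasts 1/12 s, in which the tool goes at most 41.7 mm and 7.16 degrees, less where a joint would pass 70% of its speed; a pose out of reach is approached as far as the arm can. A call with a gripper value outside its range is refused whole. The fingers move at their own pace and stop on an object; "force" is the grip in N (left out, the last holds). Time passes only in rows, so rows that repeat a pose let the fingers close. It gives the time, the measured TCP pose, the force, the opening and the grip force at its end, in the units of the state.
- ctrl.get_obs(): the state, without advancing time (a new reading comes with each control period).
- eyes.camera(name): name is "scene" or "top"; returns the picture (400x640x3 uint8, blue, green, red); there is no depth.
- eyes.camera_info(name): a dict with "fx", "fy", "cx", "cy" (pixels), "rvec" (rotation vector, rad) and "tvec" (3), from world to camera coordinates, as OpenCV has them. Camera axes: x right, y down, z forward; pixel columns grow to the right and rows downward; lengths in m; the calibration is good to about 2 mm. A picture is of the moment at which its call begins. camera_info takes no time and is no camera call.
- ctrl.sign_off(): hands the job in; it is judged then, once.
The state is a dict: "time": time; "q": joint angles; "qd": joint speeds; "effort": joint torques, N m; "eef_pos": TCP position; "ee_rot": TCP orientation; "ft_force": force on the tool from outside, world axes, zero at the start; "torque": the same for the moment, N m; "gripper_width": opening from 0.0 (shut) to 1.0 (fully open); "grip_force": force on a finger pad.
Only numpy, scipy, OpenCV 4.12 (cv2) and the standard library are available. Lean on these libraries where they do the work, as an engineer would, in place of code of your own. Each camera call takes 0.05 s, during which the arm holds its last target. There are 200 camera calls.

## Working session

There is one attempt and no reset: what is moved stays moved. The work goes in short steps, Python scripts to look and compute and a tool call to move; the robot and the scene stay as the last step left them, time stands still between calls to the robot, and variables do not carry over. Pictures are saved under pics/ and viewed, at most 10 in all, crops included, and the job is handed in when it is done.

Besides the shell and the picture viewer there is one more tool, called after "Emit:" as a command line: name --argument value ..., lists and objects as JSON in quotes. carry_out: Moves the arm, as the interface text tells. Its arguments: {"type":"object","properties":{"linear":{"type":"array"},"dr":{"type":"array"},"fingers":{"type":"array"},"force":{"type":"number"}},"required":["linear","dr","fingers"]}

```bash
mkdir -p pics
python3 - <<'E'
from bench import ctrl, eyes
import cv2
for n in ("scene","top"):
    cv2.imwrite(f"pics/{n}0.png",eyes.camera(n)); print(n,eyes.camera_info(n))
print(ctrl.get_obs(),ctrl.grip_depth)
E
```

```text
scene {'fx': 398.1061765291251, 'fy': 398.1061765291251, 'cx': 314.37614309033665, 'cy': 198.71591934940568, 'rvec': array([ 1.07857577,  2.4366062 , -0.97190727]), 'tvec': array([ 0.27532296, -0.22565385,  1.44628746])}
top {'fx': 383.7307442198965, 'fy': 383.7307442198965, 'cx': 317.89693434758203, 'cy': 201.6965810772084, 'rvec': array([ 2.1602181 , -2.05509581,  0.22552249]), 'tvec': array([0.08051103, 0.51491558, 1.0125971 ])}
{'time': 0.1, 'q': array([ 1.20597959e+00,  2.38707753e-01, -1.41518112e-02,  1.31918446e+00,
        4.22858032e-05,  1.57079873e+00]), 'qd': array([-0.00129701,  0.00046955,  0.00088442,  0.00029576,  0.00105179,
       -0.00054856]), 'effort': array([-1.43458074e-04, -5.39721751e+01,  3.46998739e+01,  1.34366169e-02,
        5.77662991e-05,  1.14142287e-05]), 'eef_pos': array([0.1872526 , 0.49031875, 0.40415567]), 'ee_rot': array([-5.69835272e-01, -3.08920786e+00,  1.91515134e-03]), 'ft_force': array([ 0.85252444,  0.36028999, -0.34926264]), 'torque': array([-0.02452167, -0.03043159,  0.02207344]), 'grip_force': 0.0, 'gripper_width': 0.9955422105736061} 0.1547
```

View pics/scene0.png

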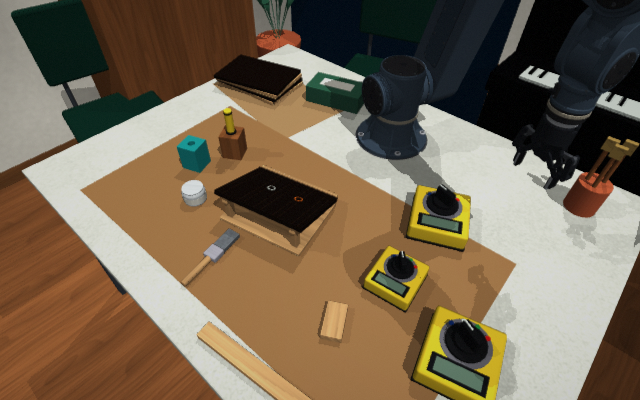

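View pics/top0.png

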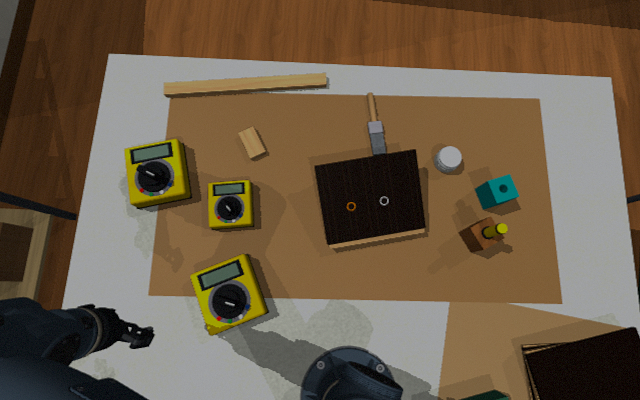

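The scene view shows the small meter at (397,277), the board with the white ring at (271,187), and the probe in its brown stand at (230,130). In the top view these are at (231,205), (384,201) and (490,235). The board's low edge faces the robot.

Run:
```python
import cv2,numpy as np
t=cv2.imread("pics/top0.png");s=cv2.imread("pics/scene0.png")
c=lambda im,x,y,w,h,k:cv2.resize(im[y:y+h,x:x+w],None,fx=k,fy=k,interpolation=cv2.INTER_CUBIC)
a=np.hstack([c(t,200,170,64,64,6.25/1.0),c(s,362,242,70,70,400/70)])
b=np.hstack([c(t,450,180,80,40+40,5/2),c(s,205,100,80,80,2.5),c(t,310,140,160,80,2.5)[:200,:400]])
cv2.imwrite("pics/z0.png",np.vstack([a[:400,:800],b[:200,:800]]))
```

```text
(no output)
```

View pics/z0.png

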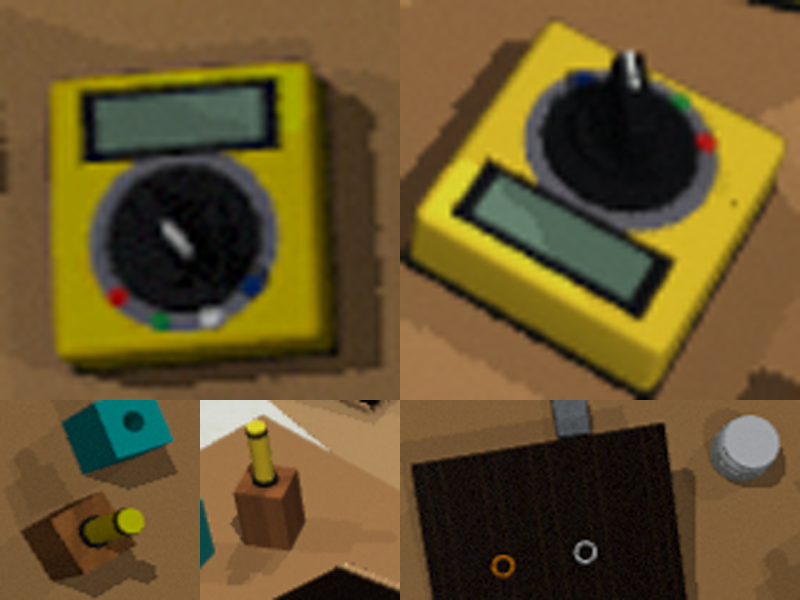

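```bash
cat > h.py <<'E'
from bench import ctrl, eyes
import cv2,numpy as np
I={n:eyes.camera_info(n) for n in("top","scene")}
def ray(n,uv):
    i=I[n];R=cv2.Rodrigues(i["rvec"])[0];uv=np.atleast_2d(uv)
    d=np.c_[(uv[:,0]-i["cx"])/i["fx"],(uv[:,1]-i["cy"])/i["fy"],np.ones(len(uv))]@R
    return -R.T@i["tvec"],d
def onz(n,uv,z):
    o,d=ray(n,uv);return o+d*((z-o[2])/d[:,2])[:,None]
def tri(a,b):
    o1,d1=ray("top",a);o2,d2=ray("scene",b);d1=d1[0];d2=d2[0]
    t=np.linalg.lstsq(np.c_[d1,-d2],o2-o1,rcond=None)[0]
    p,q=o1+d1*t[0],o2+d2*t[1];return (p+q)/2,np.linalg.norm(p-q)
def blob(im,lo,hi,box):
    x,y,w,h=box;hs=cv2.cvtColor(im[y:y+h,x:x+w],cv2.COLOR_BGR2HSV)
    m=cv2.inRange(hs,lo,hi);v,u=np.nonzero(m);return np.c_[u+x,v+y].astype(float)
E
python3 - <<'E'
from h import *
np.set_printoptions(precision=4,suppress=True)
t=cv2.imread("pics/top0.png");s=cv2.imread("pics/scene0.png")
W=((0,0,135),(180,60,255))
box={"top":(208,182,46,46),"scene":(364,244,66,66)}
im={"top":t,"scene":s}
C={"red":((172,130,80),(180,255,255)),"red2":((0,150,80),(8,255,255)),"green":((45,110,60),(80,255,255)),"blue":((105,130,60),(125,255,255))}
for n in box:
  for c in C:
    b=blob(im[n],*C[c],box[n])
    if len(b): print(n,c,len(b),b.mean(0),onz(n,b.mean(0),.0455)[0])
b=blob(t,*W,(215,193,36,16)); print("ptr px",b.T)
if len(b):
  P=onz("top",b,.089); print("ptr",P.mean(0),np.linalg.svd(P[:,:2]-P[:,:2].mean(0))[2][0])
b=blob(t,*W,(228,215,12,10)); print("whitedot",len(b),b.mean(0),onz("top",b.mean(0),.0455))
# rings
def ctr(b):
    return (b.min(0)+b.max(0))/2, b.mean(0), len(b)
Wr=((0,0,100),(180,80,255));Or=((3,150,90),(20,255,255))
rr={}
for c,lh,bt,bs in(("w",Wr,(376,193,18,18),(262,180,18,16)),("o",Or,(343,198,18,18),(289,190,18,16))):
    a=blob(t,*lh,bt);d=blob(s,*lh,bs);print(c,ctr(a),ctr(d));rr[c]=tri(a.mean(0),d.mean(0));print(rr[c])
d=rr["o"][0]-rr["w"][0];print("ringdir",d,np.degrees(np.arctan2(d[1],d[0]))-90)
Y=((22,150,170),(35,255,255))
a=blob(t,*Y,(488,218,25,20));d=blob(s,*Y,(215,104,25,14));print("cap",ctr(a),ctr(d));print(onz("top",ctr(a)[0],.175),onz("scene",ctr(d)[0],.175))
m=cv2.inRange(cv2.cvtColor(t,cv2.COLOR_BGR2HSV),(0,0,0),(180,255,48))[140:255,305:435]
cs=max(cv2.findContours(m,0,2)[0],key=cv2.contourArea);r=cv2.approxPolyDP(cs,6,True)[:,0]+[305,140];print("board",r.tolist())
for n,c,z in(("tin",(449,159),.05),("brushhead",(376,140),.02),("offcut",(253,143),.022),("standtop",(490,233),.09)):print(n,onz("top",c,z))
E
```

```text
top red 4 [218.5  216.75] [0.4556 0.3801 0.0455]
top red2 5 [218.2 217. ] [0.4549 0.3808 0.0455]
top green 8 [225.125 220.875] [0.445  0.3605 0.0455]
top blue 8 [239.875 214.875] [0.4639 0.3212 0.0455]
scene red 2 [414.5 266.5] [0.4534 0.3802 0.0455]
scene red2 8 [415.125 266.5  ] [0.4523 0.3813 0.0455]
scene green 7 [410.5714 259.7143] [0.4425 0.3615 0.0455]
scene blue 3 [394. 255.] [0.4588 0.3217 0.0455]
ptr px [[226. 227. 228.]
 [206. 207. 208.]]
ptr [0.4761 0.3485 0.089 ] [-0.6602 -0.7511]
whitedot 6 [233.  220.5] [[0.4471 0.3388 0.0455]]
w (array([384., 200.]), array([383.8077, 200.3846]), 26) (array([270.5, 187.5]), array([270.1111, 187.6667]), 9)
(array([ 0.52  , -0.0749,  0.0701]), np.float64(0.0007040051563189956))
o (array([351., 206.]), array([350.973 , 205.6486]), 37) (array([298. , 198.5]), array([298.0769, 198.7692]), 13)
(array([0.4993, 0.0163, 0.0721]), np.float64(0.00258033669292354))
ringdir [-0.0207  0.0912  0.002 ] 12.787238890752562Traceback (most recent call last):
  File "<stdin>", line 25, in <module>
  File "<stdin>", line 18, in ctr
    return umr_minimum(a, axis, None, out, keepdims, initial, where)
ValueError: zero-size array to reduction operation minimum which has no identity
```

Run:
```python
from h import *
np.set_printoptions(precision=4,suppress=True)
t=cv2.imread("pics/top0.png");s=cv2.imread("pics/scene0.png")
a=np.array([.9,.3,-.3,-.9]);M=.038*np.c_[-np.cos(a),-np.sin(a)]
for D in (np.array([[.4639,.3212],[.4471,.3388],[.445,.3605],[.4553,.3804]]),np.array([[.4588,.3217],[.4425,.3615],[.453,.3808]])):
    m=M if len(D)==4 else M[[0,2,3]]
    A,B=m-m.mean(0),D-D.mean(0);th=np.arctan2((A[:,0]*B[:,1]-A[:,1]*B[:,0]).sum(),(A*B).sum())
    R=np.array([[np.cos(th),-np.sin(th)],[np.sin(th),np.cos(th)]]);ax=D.mean(0)-R@m.mean(0);print("yaw",th,"axis",ax,(m@R.T+ax-D).round(4).tolist())
    v=np.array([.4761,.3485])-ax;print("ptr angle sel=",.9-((np.arctan2(v[1],v[0])-th-np.pi+np.pi)%(2*np.pi)-np.pi), .9-((np.arctan2(-.7511,-.6602)-th-np.pi+np.pi)%(2*np.pi)-np.pi))
ctr=lambda b:((b.min(0)+b.max(0))/2,b.mean(0),len(b))
Y=((20,150,100),(36,255,255))
d0=blob(t,*Y,(475,215,40,30));hs=cv2.cvtColor(t,cv2.COLOR_BGR2HSV)
print(hs[228,490:512].tolist())
a=blob(t,(20,150,145),Y[1],(475,215,40,30));d=blob(s,*Y,(215,100,30,40));print("cap",ctr(a) if len(a) else 0,"handle",ctr(d),d.min(0),d.max(0))
for y in range(106,134,3): print(y,d[d[:,1]==y][:,0].tolist())
m=cv2.inRange(hs,(0,0,0),(180,255,48))[140:255,305:435]
cs=max(cv2.findContours(m,0,2)[0],key=cv2.contourArea);r=cv2.approxPolyDP(cs,6,True)[:,0]+[305,140];print("board",r.tolist())
for n,c,z in(("tin",(449,159),.05),("brushhead",(376,140),.02),("offcut",(253,143),.022),("standtop",(490,233),.09)):print(n,onz("top",c,z))
```

```text
yaw 0.13426490274875183 axis [0.4825 0.3542] [[-0.0008, 0.0004], [0.0009, -0.0006], [0.0, 0.0], [-0.0002, 0.0002]]
ptr angle sel= 0.3048890907990348 0.18454688320180745
yaw 0.0952906694395386 axis [0.4795 0.3536] [[0.0, 0.0], [-0.0002, -0.0002], [0.0002, 0.0002]]
ptr angle sel= 0.014961832232124217 0.1455726498925941
[[25, 255, 91], [25, 255, 90], [25, 255, 92], [25, 255, 93], [24, 255, 81], [25, 255, 33], [26, 255, 41], [29, 255, 135], [30, 255, 164], [30, 255, 164], [30, 255, 161], [30, 255, 161], [30, 255, 160], [30, 255, 160], [30, 255, 159], [29, 255, 160], [30, 255, 164], [26, 216, 144], [17, 151, 127], [16, 141, 125], [17, 137, 128], [16, 138, 129]]
cap (array([502.5, 227.5]), array([502.2027, 227.8649]), 74) handle (array([228., 120.]), array([228.6176, 119.9647]), 170) [223. 108.] [233. 132.]
106 []
109 [225.0, 226.0, 227.0, 228.0, 229.0, 230.0]
112 [223.0, 224.0, 225.0, 226.0, 227.0, 228.0, 229.0, 230.0]
115 [224.0, 229.0, 230.0, 231.0]
118 [225.0, 226.0, 227.0, 228.0, 229.0, 230.0, 231.0, 232.0]
121 [225.0, 226.0, 227.0, 228.0, 229.0, 230.0, 231.0, 232.0]
124 [226.0, 227.0, 228.0, 229.0, 230.0, 231.0, 232.0, 233.0]
127 [227.0, 228.0, 229.0, 230.0, 231.0, 232.0, 233.0]
130 [227.0, 228.0, 229.0, 230.0, 231.0, 232.0, 233.0]
133 []
board [[415, 150], [315, 166], [328, 244], [425, 226]]
tin [[ 0.6555 -0.2635  0.05  ]]
brushhead [[ 0.7146 -0.0575  0.02  ]]
offcut [[0.6857 0.3073 0.022 ]]
standtop [[ 0.4409 -0.3534  0.09  ]]
```

```bash
cat >> h.py <<'E'
from scipy.spatial.transform import Rotation as Rot
def frame(z,yang):
    z=np.array(z,float);z/=np.linalg.norm(z);y=np.array([np.cos(yang),np.sin(yang),0]);y-=z*(y@z);y/=np.linalg.norm(y)
    return np.c_[np.cross(y,z),y,z]
def cur():
    o=ctrl.get_obs();return Rot.from_rotvec(o["ee_rot"]).as_matrix(),np.array(o["eef_pos"])
def plan(ws,start=None):
    R,p=start or cur()
    for R2,g in ws:            # g: grasp point
        p2=np.array(g)-R2[:,2]*-0 - R2[:,2]*ctrl.grip_depth
        print("lin",(R.T@(p2-p)/.03).round(2).tolist(),"dr",np.degrees(Rot.from_matrix(R.T@R2).as_rotvec()/6).round(2).tolist(),"tcp",p2.round(3));R,p=R2,p2
E
python3 - <<'E'
from h import *
np.set_printoptions(precision=4,suppress=True)
c=np.array([[415,150],[315,166],[328,244],[425,226]])
P=[onz("top",c[i],[.114,.114,.04,.04][i])[0] for i in range(4)];print(np.array(P))
for a,b in((0,1),(3,2)):
    d=P[b]-P[a];print(np.linalg.norm(d),np.degrees(np.arctan2(d[1],d[0]))-90)
for a,b in((2,1),(3,0)):
    d=P[b]-P[a];print(np.linalg.norm(d),np.degrees(np.arctan2(d[1],d[0])))
print("cap",onz("top",(502.4,227.7),.175),onz("scene",(227.5,111),.175),onz("scene",(230.3,132.5),.096))
D=[0,0,-1]; ax=[.4815,.354]
plan([(frame(D,1.79),[.33,.43,.19]),(frame(D,2.386),ax+[.15]),(frame(D,2.386),ax+[.084]),(frame(D,1.386),ax+[.084])])
E
```

```text
[[ 0.6538 -0.1498  0.114 ]
 [ 0.5948  0.1183  0.114 ]
 [ 0.3957  0.0725  0.04  ]
 [ 0.4593 -0.1955  0.04  ]]
0.2744889179658358 12.399623246278551
0.2753588548942206 13.349555186289848
0.2172775965522976 12.966102814608568
0.21300083267442774 13.217734587971146
cap [[ 0.4422 -0.346   0.175 ]] [[ 0.4423 -0.3395  0.175 ]] [[ 0.448  -0.3373  0.096 ]]
lin [-5.16, -0.18, 1.98] dr [-0.01, -0.0, -5.58] tcp [0.33  0.43  0.345]
lin [-4.38, -3.57, 1.33] dr [0.0, 0.0, -5.69] tcp [0.482 0.354 0.305]
lin [0.0, 0.0, 2.2] dr [0.0, 0.0, 0.0] tcp [0.482 0.354 0.239]
lin [0.0, 0.0, 0.0] dr [0.0, 0.0, 9.55] tcp [0.482 0.354 0.239]
```

Emit:
carry_out --linear '[[-5.16,-0.18,1.98],[-5.16,-0.18,1.98],[-5.16,-0.18,1.98],[-5.16,-0.18,1.98],[-5.16,-0.18,1.98]]' --dr '[[0,0,-5.6],[0,0,-5.6],[0,0,-5.6],[0,0,-5.6],[0,0,-5.6]]' --fingers '[-1,-1,-1,-1,-1]' --force 25

```text
time: 0.52
eef_pos: [0.3329, 0.4281, 0.3429]
ee_rot: [0.352, -3.121, 0.004]
ft_force: [-0.4, -1.3, -0.1]
gripper_width: 0.999
grip_force: 0.0
```

Emit:
carry_out --linear '[[-4.38,-3.57,1.33],[-4.38,-3.57,1.33],[-4.38,-3.57,1.33],[-4.38,-3.57,1.33],[-4.38,-3.57,1.33]]' --dr '[[0,0,-5.7],[0,0,-5.7],[0,0,-5.7],[0,0,-5.7],[0,0,-5.7]]' --fingers '[-1,-1,-1,-1,-1]'

```text
time: 0.93
eef_pos: [0.485, 0.3522, 0.3036]
ee_rot: [1.255, -2.879, 0.002]
ft_force: [-0.4, -0.1, 0.2]
gripper_width: 1.002
grip_force: 0.0
```

Run:
```python
from h import *
print(ctrl.get_obs()["q"].round(2)); D=[0,0,-1]; ax=[.4815,.354]
plan([(frame(D,2.386),ax+[.084])])
```

```text
[ 0.63  0.41 -0.02  1.14 -0.   -0.19]
lin [0.03, 0.13, 2.16] dr [-0.01, -0.01, 0.06] tcp [0.482 0.354 0.239]
```

Emit:
carry_out --linear '[[0.03,0.1,0.7],[0.03,0.13,1.4],[0.03,0.13,2.15],[0.03,0.13,2.15],[0.03,0.13,2.15]]' --dr '[[0,0,0],[0,0,0],[0,0,0],[0,0,0],[0,0,0]]' --fingers '[-1,-1,-1,-1,-1]'

```text
time: 1.35
eef_pos: [0.4778, 0.3562, 0.24]
ee_rot: [1.249, -2.879, 0.001]
ft_force: [0.6, -0.4, -0.0]
gripper_width: 1.002
grip_force: 0.0
```

Emit:
carry_out --linear '[[0,0,0],[0,0,0],[0,0,0],[0,0,0],[0,0,0]]' --dr '[[0,0,0],[0,0,0],[0,0,0],[0,0,0],[0,0,0]]' --fingers '[0,0.3,0.5,0.7,0.9]' --force 25

```text
time: 1.77
eef_pos: [0.4783, 0.3567, 0.2416]
ee_rot: [-1.25, 2.881, 0.0]
ft_force: [-0.4, -0.0, -0.2]
gripper_width: 0.299
grip_force: 0.0
```

Emit:
carry_out --linear '[[0,0,0],[0,0,0],[0,0,0],[0,0,0],[0,0,0]]' --dr '[[0,0,0],[0,0,0],[0,0,0],[0,0,0],[0,0,0]]' --fingers '[1,1,1,1,1]'

```text
time: 2.18
eef_pos: [0.4806, 0.3551, 0.2422]
ee_rot: [-1.244, 2.879, -0.01]
ft_force: [12.2, -12.7, 3.9]
gripper_width: 0.156
grip_force: 30.7
```

Emit:
carry_out --linear '[[0,-0.06,0],[0,-0.08,0],[0,-0.08,0],[0,-0.08,0],[0,-0.08,0]]' --dr '[[0,0,1],[0,0,2],[0,0,3],[0,0,4],[0,0,4.75]]' --fingers '[1,1,1,1,1]'

```text
time: 2.6
eef_pos: [0.4813, 0.3545, 0.2422]
ee_rot: [-0.491, 3.099, -0.002]
ft_force: [5.6, -4.7, 4.0]
gripper_width: 0.158
grip_force: 30.6
```

Emit:
carry_out --linear '[[0,0,0],[0,0,0],[0,0,0],[0,0,0],[0,0,0]]' --dr '[[0,0,1],[0,0,2],[0,0,3],[0,0,4],[0,0,4.75]]' --fingers '[1,1,1,1,1]'

```text
time: 3.02
eef_pos: [0.4813, 0.3546, 0.2422]
ee_rot: [0.287, 3.124, 0.0]
ft_force: [5.8, -4.2, 5.0]
gripper_width: 0.152
grip_force: 30.8
```

Run:
```python
from h import *
R,p=cur();o=ctrl.get_obs();print(np.arctan2(R[1,1],R[0,1]),p,o["ft_force"],o["torque"],o["grip_force"],o["gripper_width"])
```

```text
1.387859147271361 [0.48129909 0.35459988 0.24216315] [ 5.83991131 -4.24217154  5.03266206] [-0.84672073 -1.29625753  0.13628116] 30.785776376724243 0.15170634622320922
```

Emit:
carry_out --linear '[[0,0,0],[0,0,0],[0,0,0],[0,0,0],[0,0,0]]' --dr '[[0,0,0],[0,0,0],[0,0,0],[0,0,0],[0,0,0]]' --fingers '[0,-0.5,-1,-1,-1]'

```text
time: 3.43
eef_pos: [0.4798, 0.355, 0.2408]
ee_rot: [-0.275, -3.129, 0.0]
ft_force: [0.4, -0.3, -0.3]
gripper_width: 0.851
grip_force: 0.0
```

Emit:
carry_out --linear '[[0,0,-1],[0,0,-2],[0,0,-3],[0,0,-4],[0,0,-4]]' --dr '[[0,0,0],[0,0,0],[0,0,0],[0,0,0],[0,0,0]]' --fingers '[-1,-1,-1,-1,-1]'

```text
time: 3.85
eef_pos: [0.4807, 0.3556, 0.3669]
ee_rot: [0.275, 3.123, 0.009]
ft_force: [0.6, -0.4, 1.3]
gripper_width: 0.998
grip_force: 0.0
```

Emit:
carry_out --linear '[[-4,0,-1],[-4,0,-1],[-4,0,-1],[-4,0,-1],[-4,0,-1]]' --dr '[[0,0,0],[0,0,0],[0,0,0],[0,0,0],[0,0,0]]' --fingers '[-1,-1,-1,-1,-1]'

```text
time: 4.27
eef_pos: [0.5999, 0.3333, 0.3899]
ee_rot: [-0.279, -3.129, 0.0]
ft_force: [-0.2, -0.9, 0.2]
gripper_width: 0.997
grip_force: 0.0
```

Run:
```python
from h import *
t=eyes.camera("top");s=eyes.camera("scene")
cv2.imwrite("pics/t1.png",t);cv2.imwrite("pics/s1.png",s)
c=lambda im,x,y,w,h,k:cv2.resize(im[y:y+h,x:x+w],(400,400),interpolation=cv2.INTER_CUBIC)
cv2.imwrite("pics/z1.png",np.hstack([c(t,200,170,64,64,6),c(s,362,242,70,70,6)]))
print(cur())
```

```text
(array([[-9.84524109e-01,  1.75240978e-01, -1.69657526e-03],
       [ 1.75242342e-01,  9.84525086e-01, -6.90530589e-04],
       [ 1.54931165e-03, -9.77155836e-04, -9.99998322e-01]]), array([0.59765255, 0.3338712 , 0.38997504]))
```

View pics/z1.png

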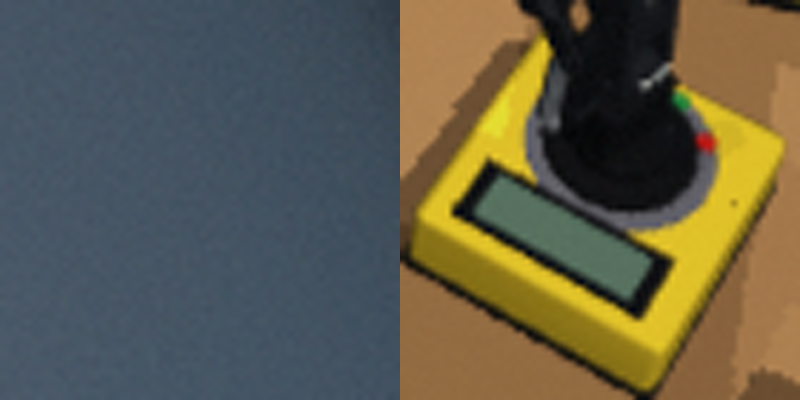

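Run:
```python
from h import *
np.set_printoptions(precision=4,suppress=True)
P=onz("scene",[(404.9,256.9),(409.2,253.4)],.089);v=P[1]-P[0];a=np.arctan2(v[1],v[0]);print(P,"sel",.9-((a-.115-np.pi+np.pi)%(2*np.pi)-np.pi))
D=[0,0,-1];y=1.80
plan([(frame(D,y),[.56,.15,.24]),(frame(D,y),[.52,-.03,.24]),(frame(D,y),[.48,-.21,.24]),(frame(D,y),[.443,-.342,.24]),(frame(D,y),[.443,-.342,.145])])
```

```text
[[0.4758 0.3576 0.089 ]
 [0.4599 0.3596 0.089 ]] sel 1.1419105770701479
lin [0.16, -6.25, -0.15] dr [-0.01, -0.02, -3.87] tcp [0.56  0.15  0.395]
lin [2.66, -5.54, 0.0] dr [0.0, 0.0, 0.0] tcp [ 0.52  -0.03   0.395]
lin [2.66, -5.54, 0.0] dr [0.0, 0.0, 0.0] tcp [ 0.48  -0.21   0.395]
lin [2.2, -4.0, 0.0] dr [0.0, 0.0, 0.0] tcp [ 0.443 -0.342  0.395]
lin [0.0, 0.0, 3.17] dr [0.0, 0.0, 0.0] tcp [ 0.443 -0.342  0.3  ]
```

Emit:
carry_out --linear '[[0.16,-6.25,-0.15],[0.16,-6.25,-0.15],[0.16,-6.25,-0.15],[0.16,-6.25,-0.15],[0.16,-6.25,-0.15]]' --dr '[[0,0,-3.87],[0,0,-3.87],[0,0,-3.87],[0,0,-3.87],[0,0,-3.87]]' --fingers '[-1,-1,-1,-1,-1]'

```text
time: 4.78
eef_pos: [0.5576, 0.1474, 0.3957]
ee_rot: [0.363, -3.119, 0.002]
ft_force: [1.0, -0.2, 0.2]
gripper_width: 1.002
grip_force: 0.0
```

Emit:
carry_out --linear '[[2.66,-5.54,0],[2.66,-5.54,0],[2.66,-5.54,0],[2.66,-5.54,0],[2.66,-5.54,0]]' --dr '[[0,0,0],[0,0,0],[0,0,0],[0,0,0],[0,0,0]]' --fingers '[-1,-1,-1,-1,-1]'

```text
time: 5.2
eef_pos: [0.5177, -0.0322, 0.3956]
ee_rot: [0.358, -3.12, 0.001]
ft_force: [0.7, -0.9, -0.0]
gripper_width: 0.998
grip_force: 0.0
```

Emit:
carry_out --linear '[[2.66,-5.54,0],[2.66,-5.54,0],[2.66,-5.54,0],[2.66,-5.54,0],[2.66,-5.54,0]]' --dr '[[0,0,0],[0,0,0],[0,0,0],[0,0,0],[0,0,0]]' --fingers '[-1,-1,-1,-1,-1]'

```text
time: 5.62
eef_pos: [0.4784, -0.212, 0.3954]
ee_rot: [0.358, -3.121, 0.001]
ft_force: [1.1, 1.1, -0.1]
gripper_width: 1.0
grip_force: 0.0
```

Run:
```python
from h import *
np.set_printoptions(precision=4,suppress=True)
t=eyes.camera("top");s=eyes.camera("scene")
cv2.imwrite("pics/t2.png",t);cv2.imwrite("pics/s2.png",s)
for n,im in(("top",t),("scene",s)):
    k=cv2.resize(im,None,fx=1,fy=1)
c=lambda im,x,y,w,h:cv2.resize(im[y:y+h,x:x+w],(400,400),interpolation=cv2.INTER_CUBIC)
cv2.imwrite("pics/z2.png",np.hstack([c(s,362,242,70,70),c(s,180,60,120,120)]))
y=1.80;D=[0,0,-1]
plan([(frame(D,y),[.443,-.342,.24]),(frame(D,y),[.443,-.342,.145])])
```

```text
lin [2.14, -3.98, 0.02] dr [-0.0, -0.0, -0.03] tcp [ 0.443 -0.342  0.395]
lin [0.0, 0.0, 3.17] dr [0.0, 0.0, 0.0] tcp [ 0.443 -0.342  0.3  ]
```

View pics/z2.png

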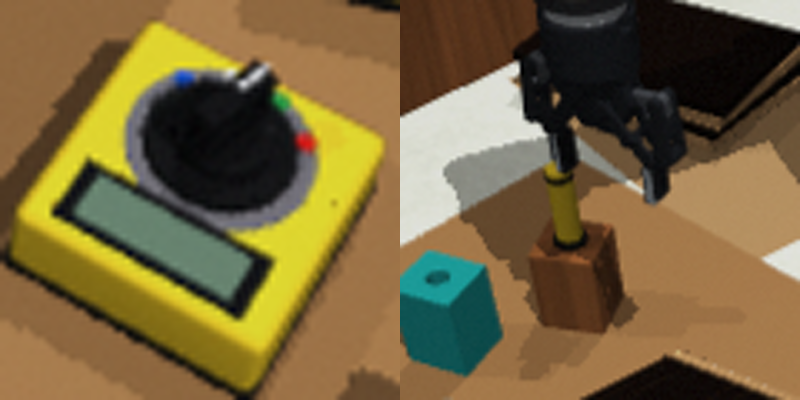

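The selector pointer (scene ~(406,255)) now points at the green dot and the fingers are off it; the probe stands upright in the brown stand at (230,120).

Emit:
carry_out --linear '[[2.14,-3.98,0],[2.14,-3.98,0],[2.14,-3.98,0],[2.14,-3.98,0],[2.14,-3.98,0]]' --dr '[[0,0,0],[0,0,0],[0,0,0],[0,0,0],[0,0,0]]' --fingers '[-1,-1,-1,-1,-1]'

```text
time: 6.13
eef_pos: [0.4443, -0.3414, 0.3951]
ee_rot: [0.356, -3.121, -0.0]
ft_force: [-0.1, 0.5, 0.4]
gripper_width: 1.001
grip_force: 0.0
```

Run:
```python
from h import *
t=eyes.camera("top");s=eyes.camera("scene")
c=lambda im,x,y,w,h:cv2.resize(im[y:y+h,x:x+w],(400,400),interpolation=cv2.INTER_CUBIC)
cv2.imwrite("pics/z3.png",np.hstack([c(t,440,170,100,100),c(s,180,60,100,100)]))
plan([(frame([0,0,-1],1.8),[.443,-.342,.145])])
```

```text
lin [0.09, -0.08, 3.19] dr [0.01, -0.0, 0.0] tcp [ 0.443 -0.342  0.3  ]
```

View pics/z3.png

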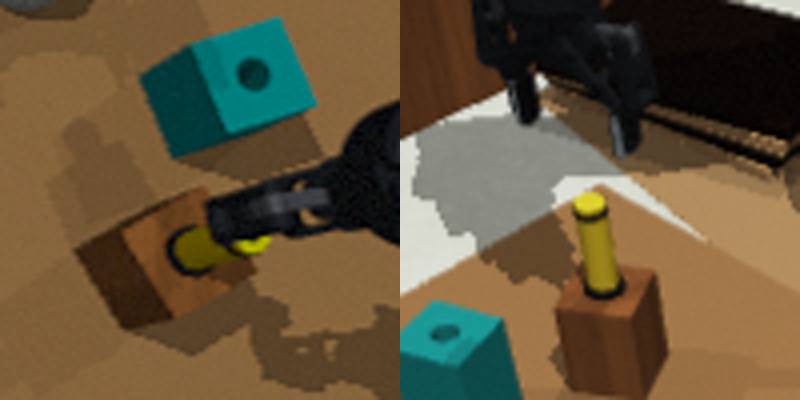

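The probe stands below and between the open fingers (scene ~(229,118)).

Emit:
carry_out --linear '[[0.05,0,0.7],[0.05,0,1.4],[0.05,0,2.1],[0.05,0,2.8],[0.05,0,3.18]]' --dr '[[0,0,0],[0,0,0],[0,0,0],[0,0,0],[0,0,0]]' --fingers '[-1,-1,-1,-1,-1]'

```text
time: 6.65
eef_pos: [0.4437, -0.3381, 0.298]
ee_rot: [0.363, -3.119, -0.003]
ft_force: [-0.2, -0.1, -0.1]
gripper_width: 1.003
grip_force: 0.0
```

Emit:
carry_out --linear '[[0,0,0],[0,0,0],[0,0,0],[0,0,0],[0,0,0]]' --dr '[[0,0,0],[0,0,0],[0,0,0],[0,0,0],[0,0,0]]' --fingers '[0,0.2,0.3,0.4,0.5]' --force 60

```text
time: 7.07
eef_pos: [0.4441, -0.341, 0.3013]
ee_rot: [-0.359, 3.119, -0.003]
ft_force: [1.8, -3.8, 0.4]
gripper_width: 0.301
grip_force: 24.5
```

Emit:
carry_out --linear '[[0,0,0],[0,0,0],[0,0,0],[0,0,0],[0,0,0]]' --dr '[[0,0,0],[0,0,0],[0,0,0],[0,0,0],[0,0,0]]' --fingers '[0.7,0.9,1,1,1]'

```text
time: 7.48
eef_pos: [0.4439, -0.3412, 0.3013]
ee_rot: [-0.358, 3.119, -0.002]
ft_force: [0.6, 0.5, 5.4]
gripper_width: 0.293
grip_force: 58.2
```

Emit:
carry_out --linear '[[0,0,-0.8],[0,0,-1.6],[0,0,-2.4],[0,0,-3.2],[0,0,-4]]' --dr '[[0,0,0],[0,0,0],[0,0,0],[0,0,0],[0,0,0]]' --fingers '[1,1,1,1,1]'

```text
time: 7.9
eef_pos: [0.4434, -0.3409, 0.4215]
ee_rot: [-0.358, 3.121, -0.0]
ft_force: [0.3, -0.7, -2.1]
gripper_width: 0.29
grip_force: 59.5
```

Emit:
carry_out --linear '[[0,0,0],[0,0,0],[0,0,0],[0,0,0],[0,0,0]]' --dr '[[0,0,0],[0,0,0],[0,0,0],[0,0,0],[0,0,0]]' --fingers '[1,1,1,1,1]'

```text
time: 8.32
eef_pos: [0.4434, -0.3409, 0.4188]
ee_rot: [0.359, -3.119, -0.002]
ft_force: [-0.3, -1.1, -2.4]
gripper_width: 0.289
grip_force: 59.7
```

Run:
```python
from h import *
np.set_printoptions(precision=4,suppress=True)
t=eyes.camera("top");s=eyes.camera("scene")
cv2.imwrite("pics/t3.png",t);cv2.imwrite("pics/s3.png",s)
c=lambda im,x,y,w,h:cv2.resize(im[y:y+h,x:x+w],(400,400),interpolation=cv2.INTER_CUBIC)
cv2.imwrite("pics/z4.png",np.hstack([c(t,440,170,100,100),c(s,180,40,100,100)]))
R,p=cur();print(p,R[:,2],ctrl.get_obs()["ft_force"])
# board hold: tilt
yw=np.radians(13);n=np.array([-np.sin(.349)*np.cos(yw),-np.sin(.349)*np.sin(yw),np.cos(.349)])
F=frame(-n,1.80);ring=np.array([.520,-.0749,.0705]);L=.130
plan([(frame([0,0,-1],1.8),[.45,-.25,.27]),(F,ring+n*(L+.05)),(F,ring+n*(L+.01)),])
```

```text
[ 0.4435 -0.3409  0.4192] [-0.0013  0.0009 -1.    ] [-0.1868 -0.8028 -1.3264]
lin [-0.9, 2.9, -0.18] dr [0.01, -0.01, -0.0] tcp [ 0.45  -0.25   0.425]
lin [0.22, 5.16, 1.32] dr [0.01, -3.33, 0.0] tcp [ 0.408 -0.101  0.385]
lin [-0.0, 0.0, 1.33] dr [0.0, 0.0, 0.0] tcp [ 0.422 -0.098  0.347]
```

View pics/z4.png

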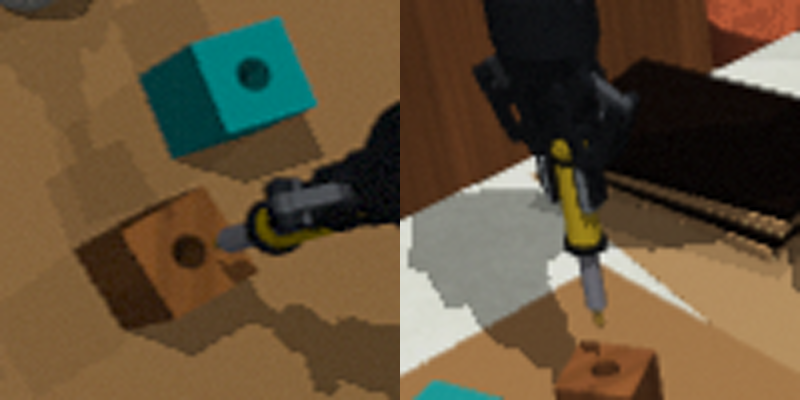

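The probe hangs from the fingers, clear of the stand, with the brass tip at scene ~(230,121).

Run:
```python
from h import *
np.set_printoptions(precision=4,suppress=True)
s=cv2.imread("pics/s3.png")
b=blob(s,(15,100,60),(30,255,255),(222,108,18,16));print(b.tolist()[-12:])
print(onz("scene",(229.8,120.8),.1325),cur()[1])
f=[]
for i in range(8): f.append(ctrl.get_obs()["ft_force"]);eyes.camera("top")
print(np.mean(f,0),np.std(f,0))
```

```text
[[228.0, 123.0], [229.0, 123.0], [230.0, 123.0], [231.0, 123.0], [232.0, 123.0], [233.0, 123.0], [234.0, 123.0], [235.0, 123.0], [236.0, 123.0], [237.0, 123.0], [238.0, 123.0], [239.0, 123.0]]
[[ 0.4368 -0.3449  0.1325]] [ 0.4435 -0.3409  0.4192]
[ 0.3607 -0.084  -2.1445] [0.3982 0.4926 0.4844]
```

Emit:
carry_out --linear '[[-0.9,2.9,-0.2],[-0.9,2.9,-0.2],[-0.9,2.9,-0.2],[-0.9,2.9,-0.2],[-0.9,2.9,-0.2]]' --dr '[[0,0,0],[0,0,0],[0,0,0],[0,0,0],[0,0,0]]' --fingers '[1,1,1,1,1]'

```text
time: 9.23
eef_pos: [0.4504, -0.2498, 0.4264]
ee_rot: [-0.361, 3.12, -0.001]
ft_force: [0.5, -0.1, -2.0]
gripper_width: 0.291
grip_force: 60.0
```

Emit:
carry_out --linear '[[0.2,1.3,0.2],[0.2,2.6,0.4],[0.2,3.9,0.7],[0.2,5.16,1],[0.22,5.16,1.3]]' --dr '[[0,-0.9,0],[0,-1.8,0],[0,-2.7,0],[0,-3.33,0],[0,-3.33,0]]' --fingers '[1,1,1,1,1]'

```text
time: 9.65
eef_pos: [0.4056, -0.0976, 0.3862]
ee_rot: [-0.321, 2.773, 0.06]
ft_force: [-1.6, -1.1, -2.3]
gripper_width: 0.29
grip_force: 60.2
```

Emit:
carry_out --linear '[[0,0,0],[0,0,0],[0,0,0]]' --dr '[[0,0,0],[0,0,0],[0,0,0]]' --fingers '[1,1,1]'

```text
time: 9.9
eef_pos: [0.4095, -0.1021, 0.3877]
ee_rot: [-0.318, 2.776, 0.054]
ft_force: [0.6, 0.4, -1.8]
gripper_width: 0.293
grip_force: 60.2
```

Run:
```python
from h import *
np.set_printoptions(precision=4,suppress=True)
f=[]
for i in range(8): f.append(ctrl.get_obs()["ft_force"]);t=eyes.camera("top")
s=eyes.camera("scene")
cv2.imwrite("pics/t4.png",t);cv2.imwrite("pics/s4.png",s)
c=lambda im,x,y,w,h:cv2.resize(im[y:y+h,x:x+w],(400,400),interpolation=cv2.INTER_CUBIC)
cv2.imwrite("pics/z5.png",np.hstack([c(t,340,160,80,80),c(s,230,140,80,80)]))
print(np.mean(f,0),np.std(f,0))
yw=np.radians(13);n=np.array([-np.sin(.349)*np.cos(yw),-np.sin(.349)*np.sin(yw),np.cos(.349)])
R,p=cur();print(p,"angle deg",np.degrees(np.arccos(-R[:,2]@n)))
tip=p+R[:,2]*(.1547+.1316);r=np.array([.520,-.0749,.0705]);print("tip",tip,"above board",(tip-r)@n,"lateral tool",R.T@(r-tip))
```

```text
[ 0.0099  0.1169 -1.9502] [0.3174 0.4472 0.3994]
[ 0.4088 -0.1011  0.387 ] angle deg 0.0427592116585326
tip [ 0.504  -0.079   0.1179] above board 0.05021138501040919 lateral tool [0.0007 0.0003 0.0502]
```

View pics/z5.png

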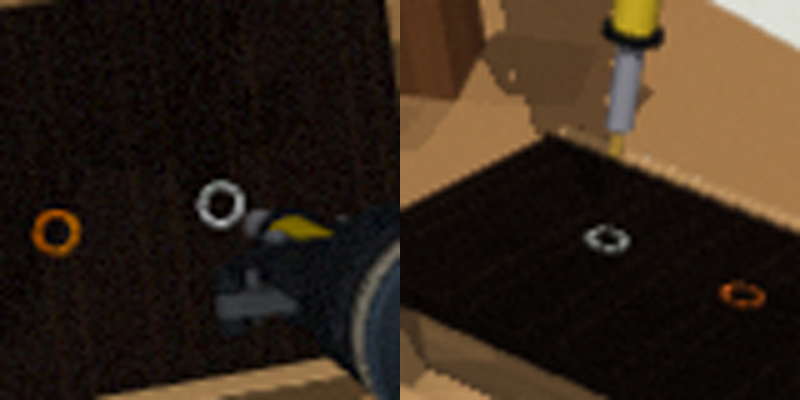

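Run:
```python
from h import *
np.set_printoptions(precision=4,suppress=True)
pr=lambda n,P:cv2.projectPoints(np.array([P],float),I[n]["rvec"],I[n]["tvec"],np.array([[I[n]["fx"],0,I[n]["cx"]],[0,I[n]["fy"],I[n]["cy"]],[0,0,1]]),None)[0].ravel()
R,p=cur();z=R[:,2];g=p+z*.1547
for nm,L in(("tip",.1316),("shaft end",.1116),("collar",.0536)):print(nm,pr("top",g+z*L),pr("scene",g+z*L))
print("ring tri",tri((384.2-.5,200.8-.5),(271.4-.5,187.8-.5)),tri((383.9,200.3),(270.5,187.5)))
for n,b,lo in(("t4",(376,193,18,18),(0,0,85)),("s4",(262,180,20,16),(0,0,85))):
    q=blob(cv2.imread(f"pics/{n}.png"),lo,(180,90,255),b);print(n,(q.min(0)+q.max(0))/2,cv2.fitEllipse(q.astype(np.float32))[0])
```

```text
tip [388.5384 202.4239] [272.0515 172.2476]
shaft end [390.4678 203.4454] [272.8892 165.9355]
collar [396.5293 206.6547] [275.4003 147.0155]
ring tri (array([ 0.5192, -0.0735,  0.0723]), np.float64(0.00110673949421772)) (array([ 0.5196, -0.0745,  0.0711]), np.float64(0.0005914572890278511))
t4 [385.5 200.5] (384.31072998046875, 200.5982666015625)
s4 [271. 187.] (271.1523742675781, 187.16465759277344)
```

Emit:
carry_out --linear '[[0,-0.07,0.3],[0,-0.07,0.6],[0,-0.07,0.9],[0,-0.07,1.27],[0,-0.07,1.27]]' --dr '[[0,0,0],[0,0,0],[0,0,0],[0,0,0],[0,0,0]]' --fingers '[1,1,1,1,1]'

```text
time: 10.77
eef_pos: [0.4216, -0.0996, 0.3486]
ee_rot: [-0.32, 2.78, 0.058]
ft_force: [-0.8, 0.6, -3.1]
gripper_width: 0.29
grip_force: 60.1
```

```bash
cat > m.py <<'E'
from h import *
import sys
np.set_printoptions(precision=4,suppress=True)
f=[];P=[]
for i in range(8): o=ctrl.get_obs();f.append(o["ft_force"]);P.append(o["eef_pos"]);t=eyes.camera("top")
s=eyes.camera("scene")
c=lambda im,x,y,w,h:cv2.resize(im[y:y+h,x:x+w],(400,400),interpolation=cv2.INTER_CUBIC)
cv2.imwrite(f"pics/{sys.argv[1]}.png",np.hstack([c(t,360,175,50,50),c(s,245,150,50,50)]))
yw=np.radians(13);n=np.array([-np.sin(.349)*np.cos(yw),-np.sin(.349)*np.sin(yw),np.cos(.349)])
f=np.mean(f,0);R,_=cur();p=np.mean(P,0);tip=p+R[:,2]*(.1547+.1316);r=np.array([.5195,-.0745,.0712])
print("force",f,"push along n",(f-[.1,.1,-2.05])@n,"tcp",p,"ang",np.degrees(np.arccos(-R[:,2]@n)),"ring-tip tool",R.T@(r-tip),o["time"],o["gripper_width"])
E
python3 m.py z6
```

```text
force [ 0.0491  0.1133 -1.7608] push along n 0.2876896971004046 tcp [ 0.4218 -0.0999  0.3507] ang 0.021533620549632298 ring-tip tool [0.0008 0.0027 0.0109] 11.1167 0.2901690126333981
```

View pics/z6.png

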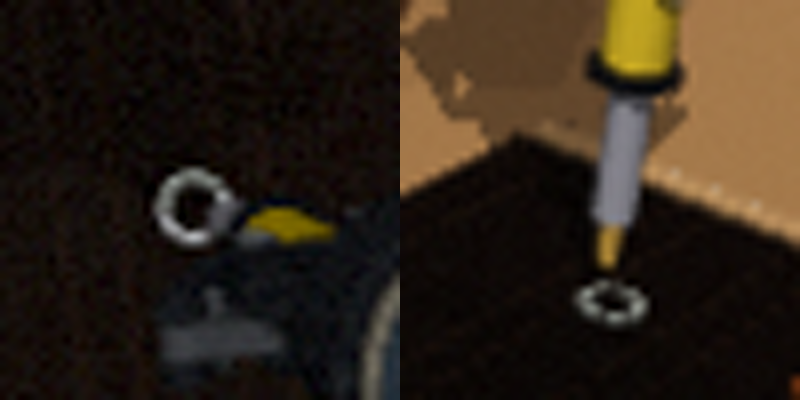

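The tip is just above the white ring: in scene the tip is at ~(271,183) and the ring centre at ~(271.5,188).

Run:
```python
from h import *
np.set_printoptions(precision=1,suppress=True)
pr=lambda n,P:cv2.projectPoints(np.array([P],float),I[n]["rvec"],I[n]["tvec"],np.array([[I[n]["fx"],0,I[n]["cx"]],[0,I[n]["fy"],I[n]["cy"]],[0,0,1]]),None)[0].ravel()
crop=lambda n,P:((pr(n,P)+.5)-([360,175] if n=="top" else [245,150]))*8+([0,0] if n=="top" else [400,0])
R,p=cur();z=R[:,2];g=p+z*.1547
for nm,L in(("tip",.1316),("tip+1cm",.1416),("shaft end",.1116),("collar",.0536)):print(nm,crop("top",g+z*L),crop("scene",g+z*L))
q=g+z*.1316
for i in range(3):print("per mm tool",i,crop("top",q+R[:,i]*.001)-crop("top",q),crop("scene",q+R[:,i]*.001)-crop("scene",q))
```

```text
tip [210.5 207. ] [603.  273.3]
tip+1cm [203.4 203.3] [599.8 297.5]
shaft end [224.9 214.6] [609.5 224.3]
collar [270.1 238.4] [629.   77.7]
per mm tool 0 [0.4 2.9] [ 1.5 -0.9]
per mm tool 1 [-2.9  0.5] [2.3 0.9]
per mm tool 2 [-0.7 -0.4] [-0.3  2.4]
```

Emit:
carry_out --linear '[[0,0.1,0],[0,0.1,0.1],[0,0.1,0.2],[0,0.1,0.27],[0,0.1,0.27]]' --dr '[[0,0,0],[0,0,0],[0,0,0],[0,0,0],[0,0,0]]' --fingers '[1,1,1,1,1]'

```text
time: 11.63
eef_pos: [0.4237, -0.0963, 0.343]
ee_rot: [-0.319, 2.777, 0.057]
ft_force: [-1.3, 0.3, -2.0]
gripper_width: 0.291
grip_force: 60.2
```

```bash
python3 m.py z7
```

```text
force [-0.0625  0.4369 -1.6924] push along n 0.3642490471321718 tcp [ 0.4238 -0.0964  0.3435] ang 0.03385313741829547 ring-tip tool [ 0.0008 -0.0003  0.0031] 11.9833 0.29017515847832953
```

Emit:
carry_out --linear '[[0,0,0.03],[0,0,0.07],[0,0,0.1],[0,0,0.1],[0,0,0.1]]' --dr '[[0,0,0],[0,0,0],[0,0,0],[0,0,0],[0,0,0]]' --fingers '[1,1,1,1,1]'

```text
time: 12.5
eef_pos: [0.4248, -0.0962, 0.3407]
ee_rot: [-0.319, 2.777, 0.056]
ft_force: [-0.4, -0.1, -1.8]
gripper_width: 0.29
grip_force: 60.2
```

```bash
python3 m.py z8
```

```text
force [ 0.0473 -0.2969 -2.3227] push along n -0.2081903510496782 tcp [ 0.4248 -0.0962  0.3408] ang 0.03931813694560355 ring-tip tool [ 0.0008 -0.0003  0.0003] 12.85 0.28949077878145935
```

Emit:
carry_out --linear '[[0,0,0.03],[0,0,0.07],[0,0,0.07],[0,0,0.07],[0,0,0.07]]' --dr '[[0,0,0],[0,0,0],[0,0,0],[0,0,0],[0,0,0]]' --fingers '[1,1,1,1,1]'

```text
time: 13.37
eef_pos: [0.4255, -0.0961, 0.3388]
ee_rot: [-0.319, 2.776, 0.056]
ft_force: [-1.3, -0.7, -1.0]
gripper_width: 0.289
grip_force: 60.3
```

```bash
sed -i 's/range(8)/range(12)/' m.py; python3 m.py z9
```

```text
force [-0.152  -0.1859 -0.9789] push along n 1.1124652873381038 tcp [ 0.4255 -0.0961  0.3388] ang 0.041080264368288655 ring-tip tool [ 0.0008 -0.0003 -0.0018] 13.9167 0.287869173493902
```

Emit:
carry_out --linear '[[0,0,0.03],[0,0,0.07],[0,0,0.07],[0,0,0.07],[0,0,0.07]]' --dr '[[0,0,0],[0,0,0],[0,0,0],[0,0,0],[0,0,0]]' --fingers '[1,1,1,1,1]'

```text
time: 14.43
eef_pos: [0.4262, -0.0959, 0.3368]
ee_rot: [-0.319, 2.776, 0.056]
ft_force: [-0.1, -0.6, -0.4]
gripper_width: 0.29
grip_force: 60.5
```

```bash
python3 m.py z10
```

```text
force [-0.7799 -0.5714 -0.2822] push along n 2.0060666147469983 tcp [ 0.4262 -0.0959  0.3369] ang 0.0395199794147201 ring-tip tool [ 0.0008 -0.0003 -0.0039] 14.9833 0.286938891641177
```

Emit:
carry_out --linear '[[0,0,0.03],[0,0,0.06],[0,0,0.06],[0,0,0.06],[0,0,0.06]]' --dr '[[0,0,0],[0,0,0],[0,0,0],[0,0,0],[0,0,0]]' --fingers '[1,1,1,1,1]'

```text
time: 15.5
eef_pos: [0.4268, -0.0957, 0.3352]
ee_rot: [-0.319, 2.776, 0.056]
ft_force: [-1.3, -1.2, 0.2]
gripper_width: 0.29
grip_force: 60.6
```

```bash
sed -i 's/range(12)/range(20)/' m.py; python3 m.py z11
```

```text
force [-0.5319 -0.6338  0.4939] push along n 2.657540044569734 tcp [ 0.4268 -0.0957  0.3352] ang 0.041196311284121635 ring-tip tool [ 0.0008 -0.0003 -0.0057] 16.45 0.2899214118518395
```

View pics/z11.png

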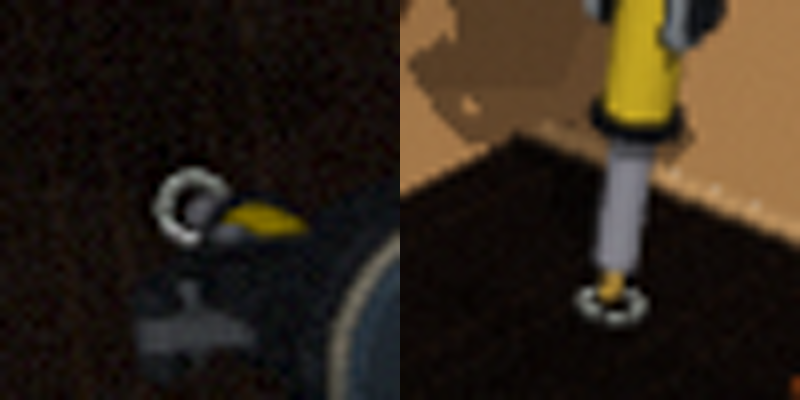

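The brass tip sits at the white ring's centre (scene ~(271,188)), square to the board, pressing with about 2.7 N.

```bash
python3 -c "
from bench import ctrl
print(ctrl.sign_off())"
```

```text
the job is handed in; nothing more can be done
None
```

I handed the job in with the selector at the green dot and the probe held square on the board, its tip at the centre of the white ring, pressing at about 2.7 N (tip roughly half way in); the hand-in gave no verdict.

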